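Blot two sides of a serving tray without losing the lime

ROBOT

A 6-joint arm with a two-finger parallel gripper is mounted at the origin on a cart in front of the work surface, level with it; the furniture and walls round the work are solid. World frame = base frame: x ahead of the robot, y to its left, z up, the work surface at z = 0. Lengths are in mm, angles in rad, forces in N, time in s.
With the tool pointing down it reaches from about 300 to 775 mm from the base axis. Payload 14.6 kg.
Tool frame: the origin (TCP) lies midway between the tips of the shut fingers; the grasp point (between the pads) lies behind it (manip.grip_depth is the z of the grasp point in the tool frame, in mm); z points along the fingers, y is the line along which they close (so a half turn about z gives the same grasp; the last joint's range is limited). The gripper opens to 94 mm and grips with 3 to 60 N. Pads are 16 mm wide; open, the fingers measure 119 mm over their backs; the gripper's body (75 mm by 177 mm) begins 78 mm behind the grasp point.
Start: joints at [-1.187, 0.3, 1.521, -0, 1.321, -0.067], TCP at [239.619, -495.047, 205.446] pointing down, gripper open.
Joint ranges: [-3.03, 3.03], [-0.79, 2.21], [0.23, 2.52], [-1.04, 4.18], [0, 3.07], [-2.55, 2.55]. Speed limits (rad/s): [2.22, 2.22, 2.57, 3.14, 3.14, 3.14].

INTERFACE

Orientations are given as [roll, pitch, yaw] about the fixed x, y, z axes, in that order (R = Rz(yaw) Ry(pitch) Rx(roll)).
In Python, from cell import manip gives the robot as it stands.
- The arm moves only by the shell command python3 nudge.py 'ROWS' [OPENING] [FORCE]. ROWS is a JSON object whose key "rows" holds a list of rows, 1 to 5 of them, each of 6 numbers: dx, dy, dz in mm, then a rotation vector rx, ry, rz in rad; each row is the pose to reach, as a shift and turn from the pose commanded when the command began, along the tool's axes at that moment; what a row does not reach only later rows make up. A row lasts 1/10 s, in which the tool goes at most 50 mm and 0.15 rad, less where a joint would pass 70% of its speed; a pose out of reach is approached as far as the arm can. OPENING is the finger opening in mm, set as the command begins (- or left out keeps the last). The fingers move at their own pace and stop on an object; FORCE is the grip in N (left out, the last holds). Time passes only in rows, so rows that do not move let the fingers close. It prints the time, the measured TCP pose, the force, the opening and the grip force at its end. Input that does not fit is refused with a message, and nothing moves.
- manip.read_state(): the state, without advancing time (a new reading comes with each control period).
- manip.camera(name): name is "scene" or "top" or "wrist"; returns (picture, depth): 384x512x3 uint8, red, green, blue; 384x512 float32, mm along the optical axis (not along the pixel's ray), 0 where there is no reading.
- manip.camera_info(name): a dict with "K" (3x3 intrinsics, pixels), "rvec" (rotation vector, rad) and "tvec" (3), from world to camera coordinates, as OpenCV has them; the wrist camera has in their place "mount" (4x4, takes a point from camera to tool coordinates, whose origin is the TCP and whose axes are the flange's). Camera axes: x right, y down, z forward; pixel columns grow to the right and rows downward; lengths in mm; the calibration is good to about 2 mm. A picture is of the moment at which its call begins: read the wrist's pose just before it. camera_info takes no time and is no camera call.
- manip.sign_off(): hands the job in; it is judged then, once.
The state is a dict: "clock": time; "joints": joint angles; "qd": joint speeds; "effort": joint torques, N m; "eef_pos": TCP position; "eef_rot": TCP orientation; "wrist_force": force on the tool from outside, world axes, zero at the start; "moment": the same for the moment, N m; "finger_gap": finger opening in mm; "finger_force": force on a finger pad.
Only numpy, scipy, OpenCV 4.12 (cv2) and the standard library are available. Lean on these libraries where they do the work, as an engineer would, in place of code of your own. Each camera call takes 0.05 s, during which the arm holds its last target. There are 200 camera calls.

TASK

Lift the square tray by the bar of its handle, with the lime lying in its dished plate, and hold it up off the worktop while you gently press one of its two plain sides (the sides without a handle post) flat and centrally against the sprung blotting bar, pushing the bar in about halfway for a second. Back off clear of the bar, give the tray a quarter turn (either way), then press a neighbouring side (one with a handle post just inside it) against the bar in the same way and finish there, still holding the tray up and pressed on the bar with nothing put down. Keep the tray level and the lime in the middle of the plate throughout, never push the bar right to its stop, and leave the low tin, the salt shaker and the teaspoon where they are.

Things in the scene. Friction and masses are not known exactly. Their poses are not given: they have to be found in the camera images.
- tray: Square wooden tray, 150 x 150 mm, side walls 34 mm high with flat upright outer faces, 0.25 to 0.5 kg. Origin: centre of its underside, z up. A handle bar runs along tray x above the middle, on two posts (20 mm wide) just inside the two sides that face along x, 62 mm from the middle. The two sides that face along y are the plain ones. A round dished plate is fixed in it.
- tray_grip (a point): Middle of the tray's handle bar, 127 mm above the tray's underside, straight above its centre. The bar is 134 mm long (tray x), 14 mm thick (tray y) and 26 mm tall (114 to 140 mm above the underside); grip it across its thickness from above.
- lime_center (a point): Centre of the loose lime (60 x 48 x 48 mm, 0.06 kg) that lies in the middle of the dished plate, under the handle bar, and can roll. The plate is white, 114 mm wide, fixed in the tray; its middle is 10 mm above the tray's underside, its edge 20 mm.
- blot_stand: Steel bracket fixed to the worktop, carrying the sprung blotting bar: base plate 85 x 130 x 10 mm, upright plate to 102 mm high. Origin on the worktop just behind the bar; x is the level direction in which the bar is pushed in, away from the robot; the bar faces -x and runs along y. At rest the bar's face is at x = -26 mm; upright plate from x = +20, base plate from x = +2 mm.
- blot_face (a point): Middle of the front face of the blotting bar: an upright flat dark rubber face on a light wooden bar, 100 mm long (stand y), 50 mm tall, its middle 65 mm above the worktop (40 to 90 mm). Moves with the bar; its axes are those of the stand.
- blot_bar (a joint): How far the bar is pushed in (m): 0 at rest, stop at 0.020. Spring: about 1.2 N to start, 2.4 N at 0.010, 3.6 N at the stop; it springs back when let go.
- bean_tin: Low round food tin, 75 mm across, 58 mm tall; bystander, origin at the centre of its underside.
- salt_shaker: Glass salt shaker, 44 mm wide, 90 mm tall; bystander, origin at the centre of its underside.
- teaspoon: Steel teaspoon, 137 x 28 x 13 mm, lying on the worktop; bystander, origin at the centre of its underside.

How it is judged (in metres and radians):
On the way, in this order (a step that is already met when the one before it is completed fails the run):
1. the tray is held up off the worktop, level, lime in the middle (height (world z) of tray above 0.025 m and angle between tray's own z axis and vertical below 0.12 rad and horizontal distance between lime_center and tray below 0.02 m and contact force between the fingers and tray above 1 N), for 0.2 s.
2. a plain side is pressed flat and centrally against the blotting bar, tray held up and level (all of step 1 and value of joint blot_bar between 0.004 and 0.017 m and contact force between tray and blot_stand above 0.4 N and y of tray in the frame of blot_stand between -0.02 and 0.02 m and angle between the y axis of tray and the x axis of blot_stand, either way round below 0.12 rad), for 0.5 s.
3. the tray is clear of the bar and turned a quarter, held up, level, lime in the middle (all of step 1 and angle between the x axis of tray and the x axis of blot_stand, either way round below 0.12 rad and contact force between tray and blot_stand below 0.05 N and value of joint blot_bar below 0.002 m), for 0.1 s.
At the end, for the whole second after the job is handed in: Tray in the gripper, underside over 25 mm up, level within 0.12 rad, still; a handle-post side square (0.12 rad) and central (20 mm) on the bar, pushing it in 4 to 17 mm; lime within 20 mm of the tray's middle; tin, salt shaker, teaspoon within 30 mm of their places (all of step 1 and value of joint blot_bar between 0.004 and 0.017 m and contact force between tray and blot_stand above 0.4 N and y of tray in the frame of blot_stand between -0.02 and 0.02 m and angle between the x axis of tray and the x axis of blot_stand, either way round below 0.12 rad and linear speed of tray below 0.02 m/s and distance of each of bean_tin, salt_shaker, teaspoon from where it was at the start of the episode below 0.03 m); the arm keeps its last pose, push and grip.
It fails at once if the lime leaves the middle of the plate (30 mm) (horizontal distance between lime_center and tray above 0.03 m).
It fails at once if the tray tips (0.2 rad) (angle between tray's own z axis and vertical above 0.2 rad).
It fails at once if the bar is pushed to its stop (value of joint blot_bar above 0.0192 m).
It fails at once if the tin, salt shaker or teaspoon is disturbed (distance of any of bean_tin, salt_shaker, teaspoon from where it was at the start of the episode above 0.03 m).
It also fails if it takes over 54 s, if anything falls off the work surface, if the arm or the gripper's body presses on something with over 40 N, if the wrist force passes 120 N, or if a joint passes its speed limit or range.

## Working session

There is one attempt and no reset: what is moved stays moved. The work goes in short steps, Python scripts to look and compute and a shell command to move; the robot and the scene stay as the last step left them, time stands still between calls to the robot, and variables do not carry over. Pictures are saved under pics/ and viewed, at most 10 in all, crops included, and the job is handed in when it is done.

```bash
ls; mkdir -p pics
python3 - <<'E'
from cell import manip
import cv2,numpy as np
print(manip.grip_depth, manip.read_state())
for n in("scene","top"):
    p,d=manip.camera(n); np.savez(f"pics/{n}0.npz",p=p,d=d); cv2.imwrite(f"pics/{n}0.png",cv2.resize(p[:,:,::-1],(768,576),interpolation=cv2.INTER_CUBIC)); print(manip.camera_info(n))
E
```

```text
cell.py
nudge.py
pics
-18.8 {'clock': 0.0, 'joints': array([-1.18661079e+00,  3.00465828e-01,  1.52159028e+00, -1.46248714e-05,
        1.32069434e+00, -6.66157073e-02]), 'qd': array([-4.08725784e-04, -9.54896891e-04,  1.22519624e-03, -2.20050581e-03,
       -8.41471918e-05,  1.48802543e-03]), 'effort': array([ 1.38875846e-03, -5.31807160e+01, -3.52741778e+01,  7.08541065e-02,
        2.43660092e-02, -9.13317012e-05]), 'eef_pos': array([ 239.51410543, -494.8139209 ,  204.88533292]), 'eef_rot': array([-3.14043649e+00, -6.29354739e-05,  4.50804837e-01]), 'wrist_force': array([-0.51645953, -0.00112996, -0.07641066]), 'moment': array([-0.01045319,  0.04126868,  0.00836231]), 'finger_force': 0.0, 'finger_gap': 94.03323182761602}
{'K': array([[364.04649326,   0.        , 254.62681985],
       [  0.        , 364.04649326, 185.74855414],
       [  0.        ,   0.        ,   1.        ]]), 'rvec': array([ 2.34600494, -0.67974151,  0.25940633]), 'tvec': array([-539.83537294,  331.73157522,  707.14965798])}
{'K': array([[468.89193728,   0.        , 249.40397375],
       [  0.        , 468.89193728, 187.12548959],
       [  0.        ,   0.        ,   1.        ]]), 'rvec': array([ 2.21979713, -2.15731801,  0.07240789]), 'tvec': array([ -23.99893541,  639.64545211, 1047.25281167])}
```

View pics/top0.png

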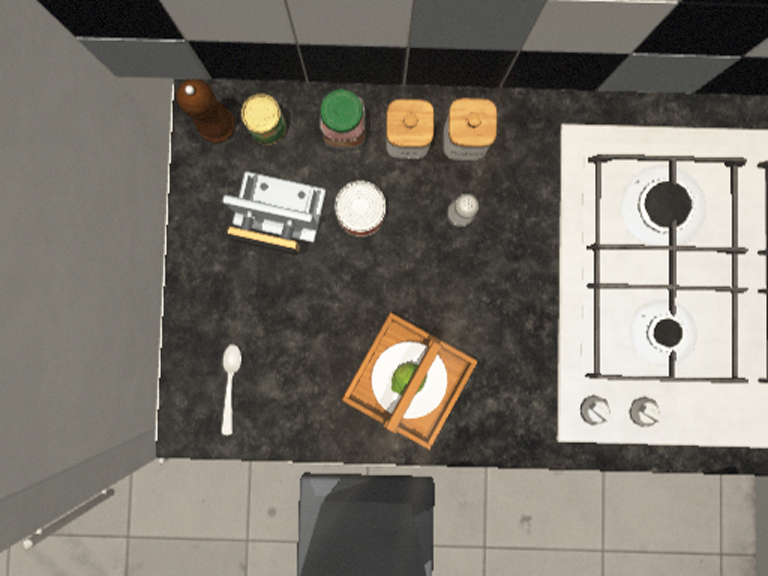

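View pics/scene0.png

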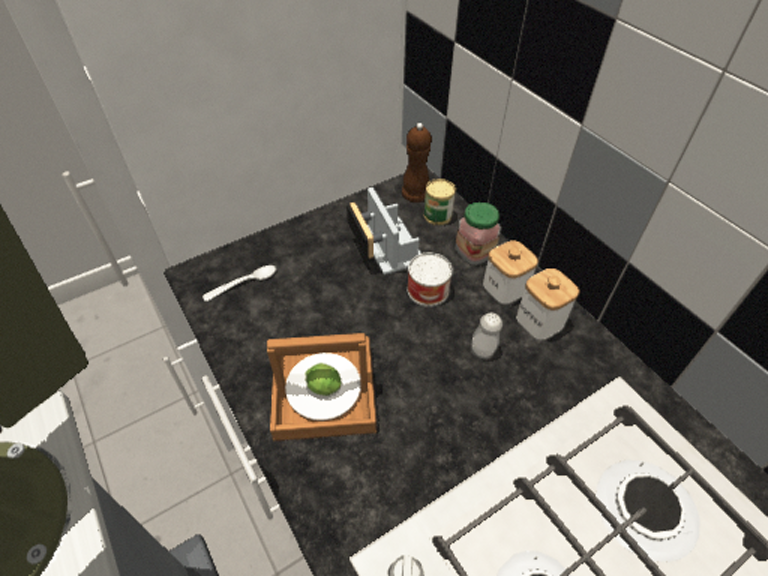

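The top view shows the tray with its corners near (391,314), (477,360), (430,447) and (344,398), and its handle bar running (437,343) to (391,428). The blotting bar runs (228,232) to (298,246), with the tin at (360,208), the shaker at (463,210) and the spoon at (231,390). The scene view shows the same layout, with the lime centred under the handle.

```bash
cat > h.py <<'E'
import numpy as np,cv2
from cell import manip
def cloud(n,d):
    c=manip.camera_info(n);K=c["K"];R=cv2.Rodrigues(c["rvec"])[0];t=c["tvec"]
    v,u=np.mgrid[:d.shape[0],:d.shape[1]]
    P=np.stack([(u-K[0,2])/K[0,0]*d,(v-K[1,2])/K[1,1]*d,d],-1)
    return (P-t)@R
def rect(Q):
    r=cv2.minAreaRect(Q[:,:2].astype(np.float32)); return np.round(r[0],1),np.round(r[1],1),round(r[2],1),len(Q),np.round(np.median(Q[:,2]),1)
E
python3 - <<'E'
from h import *
for n in("top","scene"):
    z=np.load(f"pics/{n}0.npz");p,d=z["p"].astype(int),z["d"];C=cloud(n,d);ok=d>0
    X,Y,Z=C[...,0],C[...,1],C[...,2]
    orange=(p[...,0]-p[...,2]>50)&ok
    tr=orange&(X>250)&(X<520)&(Y<50)&(Y>-250)
    print(n,"handle",rect(C[tr&(Z>128)&(Z<150)]),"rim",rect(C[tr&(Z>26)&(Z<42)]))
    g=(p[...,1]-p[...,0]>15)&(p[...,1]-p[...,2]>30)&ok&(X>250)&(X<500)&(Y>-250)&(Y<50)
    print("lime",C[g].mean(0), C[g].min(0),C[g].max(0))
    w=(p[...,0]-p[...,2]>40)&ok&(X>500)&(X<760)&(Y>50)&(Z>75)&(Z<100)
    print("woodbar",rect(C[w]))
    st=ok&(X>500)&(X<800)&(Y>60)&(Y<330)
    print("upright",rect(C[st&(Z>96)&(Z<108)&(X<700)]))
    for nm,m in dict(tin=ok&(Z>48)&(Z<66)&(X>550)&(X<690)&(Y<65)&(Y>-60),shaker=ok&(Z>15)&(Z<100)&(X>540)&(X<690)&(Y<-60)&(Y>-200),spoon=ok&(Z>4)&(Z<30)&(X>250)&(X<520)&(Y>130)&(Y<260)&(p[...,0]>110)).items(): print(nm,rect(C[m]) if m.any() else None, C[m].min(0).round(),C[m].max(0).round())
E
```

```text
top handle (array([478.4, -53.2]), array([ 19.6, 100.3]), 64.3, 364, np.float64(137.8)) rim (array([488.8, -60.7]), array([149.7, 142.3]), 62.5, 564, np.float64(32.0))
lime [489.1703477  -49.35187678  48.45573389] [475.84015463 -81.90644826  34.73919881] [499.53387574 -35.65113234  60.12631407]
woodbar (array([693., 157.]), array([99.8, 10.1]), 78.9, 219, np.float64(88.1))
upright (array([0., 0.]), array([0., 0.]), 0.0, 0, np.float64(nan))
  return _methods._mean(a, axis=axis, dtype=dtype,
  ret = ret.dtype.type(ret / rcount)
Traceback (most recent call last):
ValueError: zero-size array to reduction operation minimum which has no identity
```

Run:
```python
from h import *
for n in("top","scene"):
    z=np.load(f"pics/{n}0.npz");p,d=z["p"].astype(int),z["d"];C=cloud(n,d);ok=d>0
    X,Y,Z=C[...,0],C[...,1],C[...,2]
    box=ok&(X>330)&(X<610)&(Y<60)&(Y>-190)
    tr=(p[...,0]-p[...,2]>50)&box
    print(n,"handle",rect(C[tr&(Z>130)&(Z<150)]),"rim",rect(C[tr&(Z>26)&(Z<42)]), "all",rect(C[tr&(Z>5)&(Z<42)]))
    g=(p[...,1]-p[...,0]>15)&(p[...,1]-p[...,2]>30)&box
    print("lime",rect(C[g]))
    w=(p[...,0]-p[...,2]>40)&ok&(X>600)&(X<780)&(Y>50)&(Y<300)&(Z>75)&(Z<100)
    print("woodbar",rect(C[w]),rect(C[w&(Z>86)]))
    st=ok&(X>690)&(X<790)&(Y>60)&(Y<230)
    print("upright",rect(C[st&(Z>97)&(Z<108)]))
    for nm,m in dict(tin=ok&(Z>48)&(Z<66)&(X>650)&(X<800)&(Y<75)&(Y>-60),shaker=ok&(Z>15)&(Z<100)&(X>650)&(X<800)&(Y<-50)&(Y>-200),spoon=ok&(Z>4)&(Z<30)&(X>350)&(X<620)&(Y>130)&(Y<290)&(p[...,0]>110)).items(): print(nm,rect(C[m]) if m.any() else None)
```

```text
top handle (array([492. , -62.2]), array([ 19.1, 132.8]), 62.6, 482, np.float64(137.9)) rim (array([492.1, -62.4]), array([149.7, 149.6]), 62.5, 908, np.float64(32.0)) all (array([492.1, -62.4]), array([149.8, 149.6]), 62.5, 1465, np.float64(30.3))
lime (array([490.8, -56.5]), array([38. , 46.4]), 28.0, 153, np.float64(49.2))
woodbar (array([693., 157.]), array([99.8, 10.1]), 78.9, 219, np.float64(88.1)) (array([693. , 156.9]), array([99.2, 10.1]), 78.9, 191, np.float64(88.4))
upright (array([733.1, 148.3]), array([127.9,  12.2]), 79.0, 313, np.float64(100.0))
tin (array([747.7,  18.8]), array([74.3, 73.7]), 28.1, 896, np.float64(53.6))
shaker (array([ 746. , -134.5]), array([37.3, 42.1]), 0.6, 343, np.float64(78.2))
spoon (array([469.5, 206.3]), array([133.9,  25.7]), 2.6, 195, np.float64(7.1))
scene handle (array([491.7, -64.4]), array([ 18.1, 132.7]), 62.2, 523, np.float64(139.3)) rim (array([491.5, -64. ]), array([149.1, 149.6]), 62.5, 645, np.float64(33.9)) all (array([491.4, -64.2]), array([149.4, 149.6]), 62.5, 1547, np.float64(18.4))
lime (array([493.1, -65.7]), array([39.8, 47.8]), 67.1, 352, np.float64(50.0))
woodbar (array([692.4, 156.6]), array([102. ,  10.1]), 79.1, 118, np.float64(90.0)) (array([692.5, 157.4]), array([100.4,  10.1]), 79.1, 105, np.float64(90.3))
upright (array([732.8, 148.2]), array([128.3,  12.1]), 78.7, 158, np.float64(101.8))
tin (array([747.1,  19. ]), array([75.5, 72.6]), 55.8, 558, np.float64(55.6))
shaker (array([ 746.3, -139.2]), array([33.8, 40. ]), 82.4, 434, np.float64(58.7))
spoon (array([468.9, 207.4]), array([136.2,  29. ]), 3.2, 153, np.float64(7.8))
```

```bash
cat >> h.py <<'E'
from scipy.spatial.transform import Rotation as Ro
S0=np.array([707.5,153.2]); A=np.radians(-11)
def st(sx,sy=0): # stand frame -> world xy
    return S0+[sx*np.cos(A)-sy*np.sin(A), sx*np.sin(A)+sy*np.cos(A)]
def togo(x,y,z,yaw):
    s=manip.read_state();R=Ro.from_euler("xyz",s["eef_rot"]);T=Ro.from_euler("xyz",[np.pi,0,yaw])
    print("t",round(s["clock"],2),"go",np.round(R.inv().apply(np.array([x,y,z])-s["eef_pos"]),1),np.round((R.inv()*T).as_rotvec(),3),"pos",s["eef_pos"].round(1),s["eef_rot"].round(3),"F",s["wrist_force"].round(2),"gap",round(s["finger_gap"],1),round(s["finger_force"],1),"j",s["joints"].round(2))
E
python3 nudge.py '{"rows": [[415, -278.5, 0, 0, 0, -2.213], [415, -278.5, 0, 0, 0, -2.213], [415, -278.5, 0, 0, 0, -2.213], [415, -278.5, 0, 0, 0, -2.213], [415, -278.5, 0, 0, 0, -2.213]]}' 94
python3 -c "
from h import *
togo(491.8,-63.3,205,2.664)"
```

```text
clock: 0.6
eef_pos: [366.2, -277.3, 205.3]
eef_rot: [-3.141, -0.0, 1.207]
wrist_force: [0.8, -1.0, -0.6]
finger_gap: 94.0
finger_force: 0.0
t 0.6 go [244.7  41.1   0.4] [-0.    -0.    -1.457] pos [ 366.2 -277.3  205.3] [-3.141 -0.     1.207] F [ 0.77 -1.02 -0.61] gap 94.0 0.0 j [-0.73  0.1   1.76 -0.    1.28 -0.36]
```

```bash
python3 nudge.py '{"rows": [[50, 8, 0, 0, 0, -0.15], [98, 16, 0, 0, 0, -0.3], [147, 25, 0, 0, 0, -0.45], [196, 33, 0, 0, 0, -0.6], [230, 39, 0, 0, 0, -0.75]]}' >/dev/null
python3 -c "
from h import *
togo(491.8,-63.3,205,2.664)"
```

```text
t 1.1 go [ 9.8 10.1  0.3] [ 0.    -0.    -0.706] pos [486.1 -76.2 205.3] [-3.141 -0.     1.958] F [ 0.43 -1.04  0.03] gap 94.0 0.0 j [-0.23  0.17  1.68  0.    1.29 -0.62]
```

```bash
python3 -c "
from h import *
togo(491.8,-63.3,205,2.664)"
```

```text
t 1.1 go [ 9.8 10.1  0.3] [ 0.    -0.    -0.706] pos [486.1 -76.2 205.3] [-3.141 -0.     1.958] F [ 0.43 -1.04  0.03] gap 94.0 0.0 j [-0.23  0.17  1.68  0.    1.29 -0.62]
```

```bash
python3 nudge.py '{"rows": [[5, 5, 0, 0, 0, -0.15], [9.8, 10.1, 0, 0, 0, -0.3], [9.8, 10.1, 0, 0, 0, -0.45], [9.8, 10.1, 0, 0, 0, -0.6], [9.8, 10.1, 0, 0, 0, -0.706]]}' >/dev/null
python3 nudge.py '{"rows": [[0, 0, 0, 0, 0, 0], [0, 0, 0, 0, 0, 0]]}' >/dev/null
python3 -c "
from h import *
togo(491.8,-63.3,108,2.664)
p,d=manip.camera('wrist');cv2.imwrite('pics/w1.png',p[:,:,::-1])"
```

```text
t 1.8 go [ 0.5  2.8 97.3] [-0.    -0.    -0.011] pos [491.  -66.  205.3] [-3.142 -0.     2.653] F [ 0.95 -0.79  0.37] gap 94.3 0.0 j [-0.21  0.18  1.67  0.    1.29 -1.29]
```

View pics/w1.png

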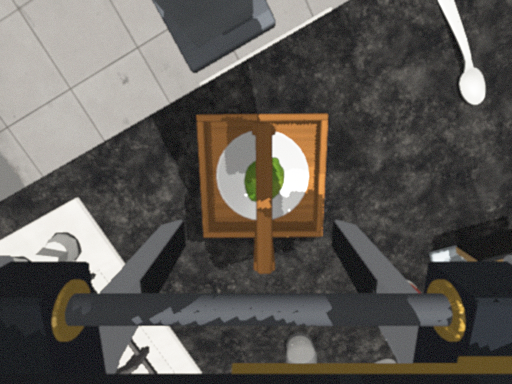

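The wrist view shows the handle bar running vertically at column 264, midway between the fingers and aligned with them. The lime is centred at (264,182).

```bash
python3 nudge.py '{"rows": [[0.3, 1.5, 20, 0, 0, -0.01], [0.5, 2.8, 40, 0, 0, -0.011], [0.5, 2.8, 60, 0, 0, -0.011], [0.5, 2.8, 80, 0, 0, -0.011], [0.5, 2.8, 97, 0, 0, -0.011]]}' >/dev/null
python3 nudge.py '{"rows": [[0, 0, 0, 0, 0, 0], [0, 0, 0, 0, 0, 0], [0, 0, 0, 0, 0, 0]]}' >/dev/null
python3 -c "
from h import *
togo(491.8,-63.3,108,2.664)"
python3 nudge.py '{"rows": [[0, 0, 0, 0, 0, 0], [0, 0, 0, 0, 0, 0], [0, 0, 0, 0, 0, 0], [0, 0, 0, 0, 0, 0], [0, 0, 0, 0, 0, 0]]}' 40 10 >/dev/null
python3 nudge.py '{"rows": [[0, 0, 0, 0, 0, 0], [0, 0, 0, 0, 0, 0], [0, 0, 0, 0, 0, 0], [0, 0, 0, 0, 0, 0], [0, 0, 0, 0, 0, 0]]}' 10 10
```

```text
t 2.65 go [ 0.6 -0.1  1.5] [0.    0.001 0.003] pos [492.4 -63.4 109.5] [3.141e+00 1.000e-03 2.667e+00] F [-0.09  1.    0.65] gap 94.1 0.0 j [-0.2   0.29  1.78 -0.    1.08 -1.3 ]
clock: 3.65
eef_pos: [491.9, -63.3, 108.5]
eef_rot: [3.142, 0.0, 2.668]
wrist_force: [1.9, 3.5, 2.6]
finger_gap: 17.4
finger_force: 2.1
```

```bash
python3 nudge.py '{"rows": [[0, 0, 0, 0, 0, 0], [0, 0, 0, 0, 0, 0], [0, 0, 0, 0, 0, 0]]}' 5 15
python3 nudge.py '{"rows": [[0, 0, 0, 0, 0, 0], [0, 0, 0, 0, 0, 0], [0, 0, 0, 0, 0, 0]]}' 0 55
```

```text
clock: 3.95
eef_pos: [491.7, -63.3, 108.1]
eef_rot: [-3.141, -0.001, 2.668]
wrist_force: [-0.3, -0.7, -3.6]
finger_gap: 14.2
finger_force: 15.0
clock: 4.25
eef_pos: [491.9, -63.3, 108.4]
eef_rot: [-3.142, -0.0, 2.668]
wrist_force: [0.1, -0.0, -4.2]
finger_gap: 13.8
finger_force: 55.0
```

```bash
python3 nudge.py '{"rows": [[0, 0, -1, 0, 0, 0], [0, 0, -3, 0, 0, 0], [0, 0, -6, 0, 0, 0], [0, 0, -10, 0, 0, 0], [0, 0, -14, 0, 0, 0]]}' >/dev/null
python3 nudge.py '{"rows": [[0, 0, -4, 0, 0, 0], [0, 0, -8, 0, 0, 0], [0, 0, -12, 0, 0, 0], [0, 0, -16, 0, 0, 0], [0, 0, -20, 0, 0, 0]]}' >/dev/null
python3 nudge.py '{"rows": [[0, 0, -4, 0, 0, 0], [0, 0, -7, 0, 0, 0], [0, 0, -9, 0, 0, 0], [0, 0, -10, 0, 0, 0], [0, 0, -10, 0, 0, 0]]}' >/dev/null
python3 -c "
from h import *
print(st(-150),st(-66))
x,y=st(-150)
togo(x,y,152,1.379)
p,d=manip.camera('top');np.savez('pics/top1.npz',p=p,d=d)
p,d=manip.camera('scene');cv2.imwrite('pics/s1.png',p[:,:,::-1])"
```

```text
[560.25592248 181.82134931] [642.71260589 165.79339369]
t 5.75 go [ 51.  249.3   0.5] [-0.    -0.     1.289] pos [491.9 -63.3 152.5] [-3.142 -0.     2.668] F [-0.26  0.73 -2.94] gap 13.7 55.0 j [-0.2   0.23  1.74 -0.    1.17 -1.3 ]
```

View pics/s1.png

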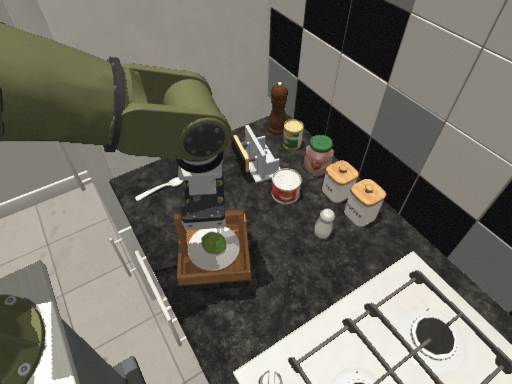

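The scene view shows the tray hanging level, with the lime at about (213,242) in the middle of the plate.

```bash
python3 nudge.py '{"rows": [[0.5, 1.9, 0, 0, 0, 0], [1.5, 5.8, 0, 0, 0, 0], [3.1, 11.6, 0, 0, 0, 0], [5.2, 19.3, 0, 0, 0, 0], [7.2, 27, 0, 0, 0, 0]]}' >/dev/null
python3 nudge.py '{"rows": [[2.1, 7.7, 0, 0, 0, 0], [4.1, 15.5, 0, 0, 0, 0], [6.2, 23.2, 0, 0, 0, 0], [8.2, 30.9, 0, 0, 0, 0], [10.3, 38.6, 0, 0, 0, 0]]}' >/dev/null
python3 nudge.py '{"rows": [[2.1, 7.7, 0, 0, 0, 0], [4.1, 15.5, 0, 0, 0, 0], [6.2, 23.2, 0, 0, 0, 0], [8.2, 30.9, 0, 0, 0, 0], [10.3, 38.6, 0, 0, 0, 0]]}' >/dev/null
python3 -c "
from h import *
togo(*st(-165),152,2.664)"
python3 nudge.py '{"rows": [[2.1, 7.7, 0, 0, 0, 0], [4.1, 15.5, 0, 0, 0, 0], [6.2, 23.2, 0, 0, 0, 0], [8.2, 30.9, 0, 0, 0, 0], [10.3, 38.6, 0, 0, 0, 0]]}' >/dev/null
python3 nudge.py '{"rows": [[2.1, 7.7, 0, 0, 0, 0], [4.1, 15.5, 0, 0, 0, 0], [6.2, 23.2, 0, 0, 0, 0], [8.2, 30.9, 0, 0, 0, 0], [10.3, 38.6, 0, 0, 0, 0]]}' >/dev/null
python3 nudge.py '{"rows": [[2.1, 7.7, 0, 0, 0, 0], [4.1, 15.5, 0, 0, 0, 0], [6.2, 23.2, 0, 0, 0, 0], [8.2, 30.9, 0, 0, 0, 0], [10.3, 38.6, 0, 0, 0, 0]]}' >/dev/null
python3 nudge.py '{"rows": [[2.1, 7.7, 0, 0, 0, 0], [3.6, 13.5, 0, 0, 0, 0], [4.9, 18.4, 0, 0, 0, 0], [5.9, 22.2, 0, 0, 0, 0], [6.6, 24.8, 0, 0, 0, 0]]}' >/dev/null
python3 -c "
from h import *
togo(*st(-165),152,1.379)"
```

```text
t 7.35 go [ 37.5 140.3   0.4] [-0.    -0.     0.004] pos [514.8  42.7 152.4] [-3.142 -0.     2.668] F [-0.17  0.22 -3.37] gap 14.1 55.0 j [ 0.01  0.28  1.68 -0.    1.19 -1.09]
t 9.35 go [0.1 0.1 0.4] [-0.    -0.     1.289] pos [545.6 184.6 152.4] [-3.142 -0.     2.668] F [ 0.55 -0.7  -2.61] gap 13.6 55.0 j [ 0.26  0.4   1.51  0.    1.23 -0.83]
```

```bash
python3 nudge.py '{"rows": [[0, 0, 0, 0, 0, 0.02], [0, 0, 0, 0, 0, 0.05], [0, 0, 0, 0, 0, 0.09], [0, 0, 0, 0, 0, 0.14], [0, 0, 0, 0, 0, 0.19]]}' >/dev/null
python3 nudge.py '{"rows": [[0, 0, 0, 0, 0, 0.05], [0, 0, 0, 0, 0, 0.1], [0, 0, 0, 0, 0, 0.15], [0, 0, 0, 0, 0, 0.2], [0, 0, 0, 0, 0, 0.25]]}' >/dev/null
python3 nudge.py '{"rows": [[0, 0, 0, 0, 0, 0.05], [0, 0, 0, 0, 0, 0.1], [0, 0, 0, 0, 0, 0.15], [0, 0, 0, 0, 0, 0.2], [0, 0, 0, 0, 0, 0.25]]}' >/dev/null
python3 nudge.py '{"rows": [[0, 0, 0, 0, 0, 0.05], [0, 0, 0, 0, 0, 0.1], [0, 0, 0, 0, 0, 0.15], [0, 0, 0, 0, 0, 0.2], [0, 0, 0, 0, 0, 0.25]]}' >/dev/null
python3 nudge.py '{"rows": [[0, 0, 0, 0, 0, 0.05], [0, 0, 0, 0, 0, 0.1], [0, 0, 0, 0, 0, 0.15], [0, 0, 0, 0, 0, 0.2], [0, 0, 0, 0, 0, 0.25]]}' >/dev/null
python3 nudge.py '{"rows": [[0, 0, 0, 0, 0, 0.04], [0, 0, 0, 0, 0, 0.07], [0, 0, 0, 0, 0, 0.09], [0, 0, 0, 0, 0, 0.099], [0, 0, 0, 0, 0, 0.099]]}' >/dev/null
python3 -c "
from h import *
togo(*st(-101),152,1.379)
for n in('top','scene'):
    p,d=manip.camera(n);np.savez(f'pics/{n}2.npz',p=p,d=d);cv2.imwrite(f'pics/{n}2.png',p[:,:,::-1])
    C=cloud(n,d);p=p.astype(int);X,Y,Z=np.moveaxis(C,-1,0)
    m=(d>0)&(p[...,0]-p[...,2]>50)&(X>430)&(X<655)&(Y>80)&(Y<300)
    print(n,rect(C[m&(Z>60)&(Z<90)]),rect(C[m&(Z>170)&(Z<195)]))
    g=(d>0)&(p[...,1]-p[...,0]>15)&(p[...,1]-p[...,2]>30)&(X>430)&(X<655)&(Y>80)&(Y<300)&(Z<120)
    if g.any():print('lime',rect(C[g]))
    w=(p[...,0]-p[...,2]>40)&(d>0)&(X>655)&(X<780)&(Y>50)&(Y<300)&(Z>75)&(Z<100)
    print('bar',rect(C[w]) if w.any() else 0)
"
```

```text
t 12.35 go [ 0.4 64.   0.4] [-0.  0. -0.] pos [545.5 184.3 152.5] [-3.142  0.     1.379] F [ 0.41 -0.05 -4.18] gap 13.3 55.0 j [ 0.26  0.4   1.51 -0.    1.23  0.45]
top (array([537.9, 147.3]), array([ 76.6, 149.7]), 79.3, 496, np.float64(76.7)) (array([536.1, 139.9]), array([46.1, 17.9]), 83.2, 183, np.float64(182.3))
lime (array([541.1, 166.9]), array([15.9, 29.6]), 86.7, 28, np.float64(92.5))
bar (array([693.1, 156.9]), array([99.7, 10. ]), 79.0, 218, np.float64(88.2))
scene (array([544.6, 182.3]), array([152.7, 149.8]), 78.7, 730, np.float64(77.9)) (array([549.4, 181.4]), array([135.5,  18.6]), 74.8, 168, np.float64(184.5))
lime (array([530.3, 173.6]), array([28.5, 11.7]), 80.8, 53, np.float64(92.1))
bar (array([692.7, 155.4]), array([99.9, 10.9]), 79.1, 116, np.float64(89.7))
```

View pics/scene2.png

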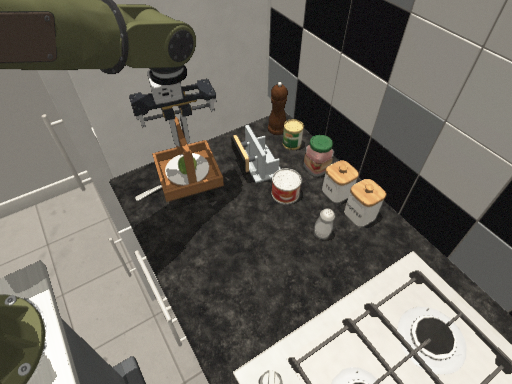

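The tray stands square to the bar, with its side about 64 mm away. The lime at (185,163) is still in the plate.

```bash
python3 nudge.py '{"rows": [[0, 2, 0, 0, 0, 0], [0, 5, 0, 0, 0, 0], [0, 9, 0, 0, 0, 0], [0, 14, 0, 0, 0, 0], [0, 19, 0, 0, 0, 0]]}' >/dev/null
python3 nudge.py '{"rows": [[0, 5, 0, 0, 0, 0], [0, 10, 0, 0, 0, 0], [0, 15, 0, 0, 0, 0], [0, 20, 0, 0, 0, 0], [0, 25, 0, 0, 0, 0]]}' >/dev/null
python3 nudge.py '{"rows": [[0, 4.5, 0, 0, 0, 0], [0, 8, 0, 0, 0, 0], [0, 10.5, 0, 0, 0, 0], [0, 12.5, 0, 0, 0, 0], [0, 14, 0, 0, 0, 0]]}' >/dev/null
python3 -c "
from h import *
togo(*st(-101),152,1.379)"
python3 nudge.py '{"rows": [[0.2, 1.5, 0, 0, 0, 0], [0.4, 3, 0, 0, 0, 0], [0.4, 4.5, 0, 0, 0, 0], [0.4, 6, 0, 0, 0, 0], [0.4, 7.5, 0, 0, 0, 0]]}' >/dev/null
python3 -c "
from h import *
togo(*st(-101),152,1.379)"
python3 nudge.py '{"rows": [[0, 1.5, 0, 0, 0, 0], [0, 3, 0, 0, 0, 0], [0, 4, 0, 0, 0, 0], [0, 5, 0, 0, 0, 0], [0, 5.5, 0, 0, 0, 0]]}' >/dev/null
python3 -c "
from h import *
togo(*st(-101),152,1.379)
for n in('top','scene'):
    p,d=manip.camera(n);cv2.imwrite(f'pics/{n}3.png',p[:,:,::-1])
    C=cloud(n,d);p=p.astype(int);X,Y,Z=np.moveaxis(C,-1,0)
    w=(p[...,0]-p[...,2]>40)&(d>0)&(X>690)&(X<780)&(Y>50)&(Y<300)&(Z>84)&(Z<100)
    print('bar',rect(C[w]) if w.any() else 0)
"
```

```text
t 13.95 go [0.4 5.9 0.4] [-0.  0. -0.] pos [602.5 173.2 152.4] [-3.142  0.     1.379] F [-0.26  0.09 -3.32] gap 13.4 55.0 j [0.22 0.51 1.35 0.   1.28 0.41]
t 14.45 go [-0.  -1.6  0.5] [-0. -0. -0.] pos [609.9 172.2 152.5] [-3.141 -0.     1.379] F [-1.02  0.17 -2.57] gap 13.6 55.0 j [0.22 0.53 1.32 0.   1.29 0.41]
t 14.95 go [-0.  -7.1  0.4] [-0.  0. -0.] pos [615.3 171.2 152.4] [-3.141  0.     1.379] F [-2.11  1.6  -2.83] gap 13.9 55.0 j [0.21 0.54 1.31 0.   1.29 0.41]
bar (array([694.8, 131. ]), array([46.8,  9.5]), 80.2, 86, np.float64(88.3))
bar (array([698.8, 155.9]), array([100.9,  10.1]), 78.2, 87, np.float64(90.3))
```

```bash
python3 nudge.py '{"rows": [[0, 1, 0, 0, 0, 0], [0, 2, 0, 0, 0, 0], [0, 2, 0, 0, 0, 0], [0, 2, 0, 0, 0, 0], [0, 2, 0, 0, 0, 0]]}' >/dev/null
python3 nudge.py '{"rows": [[0, 0, 0, 0, 0, 0], [0, 0, 0, 0, 0, 0], [0, 0, 0, 0, 0, 0], [0, 0, 0, 0, 0, 0], [0, 0, 0, 0, 0, 0]]}' >/dev/null
python3 -c "
from h import *
togo(*st(-101),152,1.379)
for n in('top','scene'):
    p,d=manip.camera(n);cv2.imwrite(f'pics/{n}4.png',p[:,:,::-1])
    C=cloud(n,d);p=p.astype(int);X,Y,Z=np.moveaxis(C,-1,0)
    xs=(X-S0[0])*np.cos(A)+(Y-S0[1])*np.sin(A);ys=-(X-S0[0])*np.sin(A)+(Y-S0[1])*np.cos(A)
    o=(p[...,0]-p[...,2]>40)&(d>0)&(abs(ys)<60)
    w=o&(xs>-22)&(xs<8)&(Z>84)&(Z<100)
    print('bar',rect(C[w]),'stand x',np.median(xs[w]),'y',ys[w].min(),ys[w].max())
    t=o&(xs>-170)&(xs<-22)&(Z>65)&(Z<88)
    print('tray',rect(C[t]),rect(C[o&(Z>170)&(Z<195)&(xs<-20)]))
    im=cv2.resize(p[60:260,60:327].astype(np.uint8)[:,:,::-1],(800,600),interpolation=cv2.INTER_CUBIC)
    if n=='scene':cv2.imwrite('pics/scene4c.png',im)
"
```

```text
t 16.05 go [-0.  -9.   0.5] [-0. -0. -0.] pos [617.2 170.8 152.5] [-3.142 -0.     1.379] F [-1.62  1.22 -2.42] gap 14.1 55.0 j [0.21 0.54 1.3  0.   1.3  0.4 ]
bar (array([696.1, 130.6]), array([49.5,  9.3]), 79.8, 98, np.float64(88.6)) stand x -6.808046657027833 y -49.05528074395911 0.3888884297200663
tray (array([609.4, 143.9]), array([ 62.2, 145.1]), 79.3, 126, np.float64(76.8)) (array([607.8, 128.5]), array([32.2, 16. ]), 81.1, 121, np.float64(182.5))
bar (array([698.7, 155.6]), array([101. ,  15.2]), 81.3, 101, np.float64(90.2)) stand x -7.490190135531089 y -49.98550147957152 51.355551289695306
tray (array([614.3, 171.4]), array([119.8, 145.7]), 79.1, 266, np.float64(78.2)) (array([617.3, 171.3]), array([119.2,  14.2]), 77.6, 136, np.float64(184.6))
```

View pics/scene4c.png

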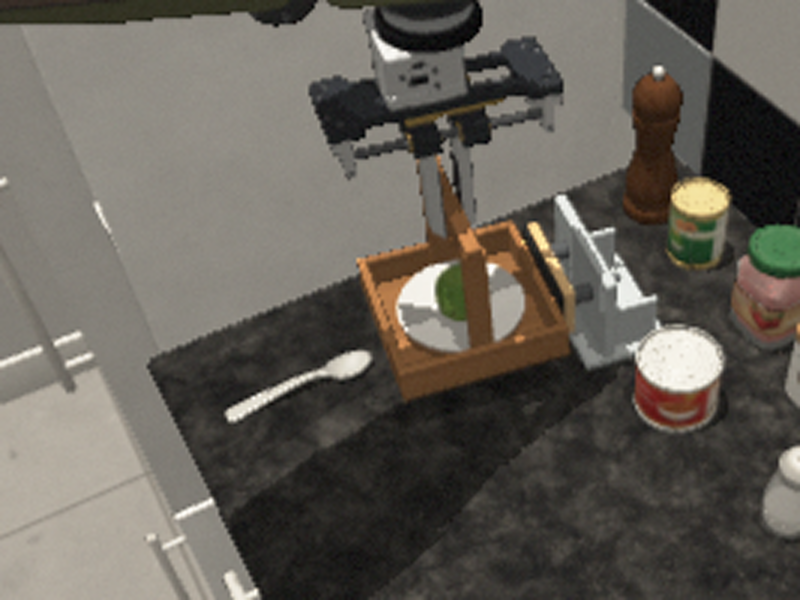

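The crop shows the tray side flat on the bar, which is pushed in about 8 mm. The lime at (455,290) is centred in the plate.

```bash
python3 nudge.py '{"rows": [[0, 0, 0, 0, 0, 0], [0, 0, 0, 0, 0, 0], [0, 0, 0, 0, 0, 0]]}' >/dev/null
python3 nudge.py '{"rows": [[0, -1, 0, 0, 0, 0], [0, -3, 0, 0, 0, 0], [0, -6, 0, 0, 0, 0], [0, -10, 0, 0, 0, 0], [0, -15, 0, 0, 0, 0]]}' >/dev/null
python3 nudge.py '{"rows": [[0, -5, 0, 0, 0, 0], [0, -10, 0, 0, 0, 0], [0, -15, 0, 0, 0, 0], [0, -20, 0, 0, 0, 0], [0, -25, 0, 0, 0, 0]]}' >/dev/null
python3 nudge.py '{"rows": [[0, -5, 0, 0, 0, 0], [0, -10, 0, 0, 0, 0], [0, -15, 0, 0, 0, 0], [0, -20, 0, 0, 0, 0], [0, -24, 0, 0, 0, 0]]}' >/dev/null
python3 nudge.py '{"rows": [[0, -3, 0, 0, 0, 0], [0, -5, 0, 0, 0, 0], [0, -7, 0, 0, 0, 0], [0, -8, 0, 0, 0, 0], [0, -8.5, 0, 0, 0, 0]]}' >/dev/null
python3 -c "
from h import *
togo(*st(-165),152,-0.192)"
```

```text
t 18.45 go [ 0.  -0.5  0.4] [-0.     0.     1.571] pos [546.  184.6 152.4] [-3.142 -0.     1.379] F [ 0.14 -0.63 -3.64] gap 13.7 55.0 j [0.26 0.4  1.51 0.   1.23 0.45]
```

```bash
python3 nudge.py '{"rows": [[0, 0, 0, 0, 0, 0.02], [0, 0, 0, 0, 0, 0.05], [0, 0, 0, 0, 0, 0.09], [0, 0, 0, 0, 0, 0.14], [0, 0, 0, 0, 0, 0.19]]}' >/dev/null
python3 nudge.py '{"rows": [[0, 0, 0, 0, 0, 0.05], [0, 0, 0, 0, 0, 0.1], [0, 0, 0, 0, 0, 0.15], [0, 0, 0, 0, 0, 0.2], [0, 0, 0, 0, 0, 0.25]]}' >/dev/null
python3 nudge.py '{"rows": [[0, 0, 0, 0, 0, 0.05], [0, 0, 0, 0, 0, 0.1], [0, 0, 0, 0, 0, 0.15], [0, 0, 0, 0, 0, 0.2], [0, 0, 0, 0, 0, 0.25]]}' >/dev/null
python3 nudge.py '{"rows": [[0, 0, 0, 0, 0, 0.05], [0, 0, 0, 0, 0, 0.1], [0, 0, 0, 0, 0, 0.15], [0, 0, 0, 0, 0, 0.2], [0, 0, 0, 0, 0, 0.25]]}' >/dev/null
python3 nudge.py '{"rows": [[0, 0, 0, 0, 0, 0.05], [0, 0, 0, 0, 0, 0.1], [0, 0, 0, 0, 0, 0.15], [0, 0, 0, 0, 0, 0.2], [0, 0, 0, 0, 0, 0.25]]}' >/dev/null
python3 nudge.py '{"rows": [[0, 0, 0, 0, 0, 0.05], [0, 0, 0, 0, 0, 0.1], [0, 0, 0, 0, 0, 0.15], [0, 0, 0, 0, 0, 0.2], [0, 0, 0, 0, 0, 0.25]]}' >/dev/null
python3 nudge.py '{"rows": [[0, 0, 0, 0, 0, 0.04], [0, 0, 0, 0, 0, 0.08], [0, 0, 0, 0, 0, 0.11], [0, 0, 0, 0, 0, 0.125], [0, 0, 0, 0, 0, 0.131]]}' >/dev/null
python3 nudge.py '{"rows": [[0, 0, 0, 0, 0, 0], [0, 0, 0, 0, 0, 0]]}' >/dev/null
cat > look.py <<'E'
from h import *
import sys
togo(*st(-101),152,-0.192)
for n in('top','scene'):
    p,d=manip.camera(n)
    C=cloud(n,d);p=p.astype(int);X,Y,Z=np.moveaxis(C,-1,0)
    xs=(X-S0[0])*np.cos(A)+(Y-S0[1])*np.sin(A);ys=-(X-S0[0])*np.sin(A)+(Y-S0[1])*np.cos(A)
    o=(p[...,0]-p[...,2]>40)&(d>0)&(abs(ys)<90)
    w=o&(xs>-22)&(xs<8)&(Z>84)&(Z<100)
    if w.any(): print('bar',rect(C[w]),'stand x',np.median(xs[w]),'y',ys[w].min(),ys[w].max())
    t=o&(xs>-260)&(xs<-22)&(Z>65)&(Z<88)
    print('tray',rect(C[t]),xs[t].min(),xs[t].max(),ys[t].min(),ys[t].max(),rect(C[o&(Z>170)&(Z<195)&(xs<-20)]))
    if n=='scene':cv2.imwrite(f'pics/{sys.argv[1]}.png',cv2.resize(p[60:260,60:327].astype(np.uint8)[:,:,::-1],(800,600),interpolation=cv2.INTER_CUBIC))
E
python3 look.py s5
```

```text
t 22.15 go [63.4  0.   0.5] [-0. -0.  0.] pos [546.1 184.6 152.5] [-3.142 -0.    -0.192] F [ 0.17 -0.39 -4.28] gap 13.0 55.0 j [0.26 0.4  1.51 0.   1.23 2.03]
bar (array([693.1, 157.3]), array([100.1,  10.2]), 78.9, 215, np.float64(88.1)) stand x -15.00690721637078 y -48.69645947354086 51.358200019435785
tray (array([545.6, 183.2]), array([150.1, 149.5]), 79.2, 722, np.float64(76.6)) -239.5158410368723 -89.96873162146166 -76.43799436622821 73.72859372356984 (array([546. , 183.2]), array([ 20.7, 132.6]), 79.4, 144, np.float64(181.8))
bar (array([692.2, 154.7]), array([97.8,  9.7]), 79.0, 109, np.float64(90.4)) stand x -15.640730933447761 y -50.31844643599933 47.52195802183797
tray (array([544.8, 182.6]), array([153.6, 148.6]), 79.1, 865, np.float64(77.1)) -239.62253905422244 -90.94743132818945 -78.90245684867008 74.65118138153846 (array([545. , 180.3]), array([ 16.9, 132.4]), 79.1, 318, np.float64(180.1))
```

View pics/s5.png

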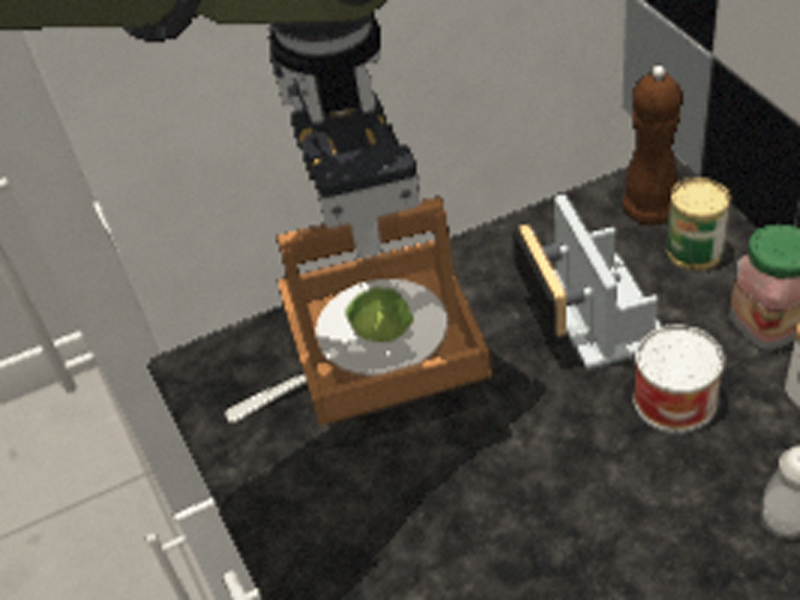

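The tray has turned a quarter, with a handle-post side now facing the bar. The lime at (380,313) is centred and the bar has sprung back to rest.

```bash
python3 nudge.py '{"rows": [[2, 0, 0, 0, 0, 0], [5, 0, 0, 0, 0, 0], [9, 0, 0, 0, 0, 0], [14, 0, 0, 0, 0, 0], [19, 0, 0, 0, 0, 0]]}' >/dev/null
python3 nudge.py '{"rows": [[5, 0, 0, 0, 0, 0], [10, 0, 0, 0, 0, 0], [15, 0, 0, 0, 0, 0], [20, 0, 0, 0, 0, 0], [25, 0, 0, 0, 0, 0]]}' >/dev/null
python3 nudge.py '{"rows": [[4.5, 0, 0, 0, 0, 0], [8, 0, 0, 0, 0, 0], [10.5, 0, 0, 0, 0, 0], [12.5, 0, 0, 0, 0, 0], [14, 0, 0, 0, 0, 0]]}' >/dev/null
python3 nudge.py '{"rows": [[1.5, 0, 0, 0, 0, 0], [3, 0, 0, 0, 0, 0], [4.5, 0, 0, 0, 0, 0], [6, 0, 0, 0, 0, 0], [7.5, 0, 0, 0, 0, 0]]}' >/dev/null
python3 nudge.py '{"rows": [[1.5, 0, 0, 0, 0, 0], [3, 0, 0, 0, 0, 0], [4.5, 0, 0, 0, 0, 0], [6, 0, 0, 0, 0, 0], [7, 0, 0, 0, 0, 0]]}' >/dev/null
python3 nudge.py '{"rows": [[0, 0, 0, 0, 0, 0], [0, 0, 0, 0, 0, 0], [0, 0, 0, 0, 0, 0], [0, 0, 0, 0, 0, 0], [0, 0, 0, 0, 0, 0]]}' >/dev/null
python3 look.py s6
```

```text
t 25.25 go [-9.   0.   0.5] [-0.  0. -0.] pos [617.2 170.8 152.5] [-3.142  0.    -0.192] F [-2.4  -0.66 -3.15] gap 13.9 55.0 j [0.21 0.54 1.3  0.   1.3  1.98]
bar (array([698.3, 154.8]), array([97.8, 15.5]), 79.2, 159, np.float64(88.2)) stand x -6.455007422031355 y -49.058959920343646 48.73443846126663
tray (array([614.2, 170.1]), array([150.4, 145.6]), 79.0, 542, np.float64(76.6)) -167.52322581046718 -22.00705544890576 -76.43999368161339 74.01588742115432 (array([616.6, 169.4]), array([ 14.7, 134.2]), 76.6, 106, np.float64(181.9))
bar (array([700.9, 154.8]), array([99.2, 10.7]), 78.5, 98, np.float64(90.0)) stand x -6.907088808536844 y -49.327028780176 49.878417706124935
tray (array([613.6, 168.8]), array([152.9, 145.4]), 79.4, 823, np.float64(76.9)) -167.63364115955227 -22.14949400124735 -79.29024200309917 74.1707548059153 (array([615.5, 167.3]), array([ 15.9, 131.3]), 79.3, 292, np.float64(180.1))
```

View pics/s6.png

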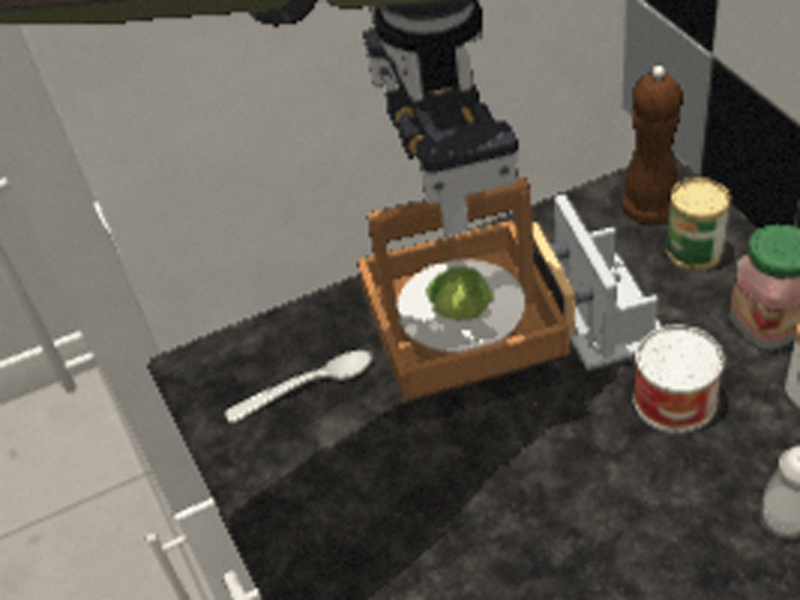

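The tray is pressed square on the bar, which is pushed in about 8.5 mm. The lime at (460,292) is centred, and nothing else has moved.

```bash
python3 -c "
from cell import manip
print(manip.sign_off())"
```

```text
the job is handed in; nothing more can be done
None
```

I handed the job in with the tray held up and level, a handle-post side pressed about 8.5 mm into the bar and the lime centred, after pressing a plain side the same way; sign-off gave no verdict.

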